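Light the rook and the ramekin

ROBOT

A 6-joint arm with a two-finger parallel gripper is mounted at the origin on the work surface. World frame = base frame: x ahead of the robot, y to its left, z up, the work surface at z = 0. Lengths are in m, angles in rad, forces in N, time in s.
With the tool pointing down it reaches from about 0.4 to 0.825 m from the base axis. Payload 7 kg.
Tool frame: the origin (TCP) lies midway between the tips of the shut fingers; the grasp point (between the pads) lies 19 mm behind it; z points along the fingers, y is the direction in which the jaws open and shut (so a half turn about z gives the same grasp; the last joint's range is limited). The gripper opens to 85 mm and grips with 20 to 120 N. Pads are 22 mm wide; open, the fingers measure 114 mm over their backs; the gripper's body (76 mm by 85 mm) begins 54 mm behind the grasp point. The pads swing forward as they close: fully open they stand 13 mm farther back than shut.
Start: joints at [1.59, 0.359, 0.012, 0, -1.224, -0.288], TCP at [0.179, 0.651, 0.231] pointing down, gripper open.
Joint ranges: [-3.07, 3.07], [-1.43, 2.12], [-1.02, 1.25], [-3.03, 1.67], [-3.05, -0], [-3.03, 3.03]. Speed limits (rad/s): [2.39, 2.39, 3.01, 3.14, 3.14, 3.14].

INTERFACE

Orientations are given as [roll, pitch, yaw] about the fixed x, y, z axes, in that order (R = Rz(yaw) Ry(pitch) Rx(roll)).
In Python, from bench import r, jaws, kin, read_camera, boxes_of, trace, tip_of gives the robot as it stands. Calls block until the motion is done:
- r.move_ptp(position, orientation): joint-space move of the TCP to a pose.
- r.movel(position, frame=None, velocity=0.15, guard=None): straight line of the TCP; frame=None keeps the orientation; velocity is the mean speed in m/s. With guard (N) it stops when the force on the tool has changed by that much, and returns True; else False.
- r.set_joints(angles): joint-space move.
- jaws.open_jaws() and jaws.gripper_close(strength=None): open the fingers fully, or close them until they stop; strength is the grip in N (None keeps the last).
- r.hold(seconds).
- kin.inverse_kinematics(position, orientation): joint angles nearest the present ones, or None.
- read_camera(name): name is "scene" or "top"; returns a dict with "img" (420x560x3 uint8, red, green, blue), "z_map" (420x560 float32, m along the optical axis (not along the pixel's ray), 0 where there is no reading), "mtx" (3x3 intrinsics, pixels), "k1" (the pictures are not rectified: a ray, as slopes to the right and down, at radius r is drawn at 1 + k1 r^2 times it, then the intrinsics apply), "position" and "attitude" of the camera in the world. Camera axes: x right, y down, z forward; pixel columns grow to the right and rows downward; lengths in m; the calibration is good to about 2 mm. A picture is of the moment at which its call begins.
A pose or a line that the arm cannot do raises r.IKError and nothing moves.
- r.job_done(): hands the job in, once; it reports no verdict.
Trained networks look in a picture, given as the dict that the camera call returned (one of the last four; its "shot" number tells which), for a name from the list of things; names that differ only in an ending like _2 or _b are one class to them, and where a whole thing is asked for, a point or a joint stands for the part that bears it (a point fixed in the world has none). Each returns a list of dicts, best first, with "p" (0 to 1); they miss things now and then, are a little off and sometimes report something else, mostly with a low value. They report only what shows in the picture. A call takes as long as a camera call.
- boxes_of(picture, query): "xyz" ([x, y, z] in m, in world coordinates, good to about 4 mm: the middle of the surface that is visible of it).
- trace(picture, query): "mask" (420x560 bool, what is visible of it).
- tip_of(picture, query): "xyz" ([x, y, z] in m, in world coordinates, good to about 4 mm: a listed point, or the origin of a listed thing).
Readings, each from a call of its own:
- r.get_time(): time.
- r.get_joint_pos(): joint angles.
- r.get_joint_vel(): joint speeds.
- r.get_joint_efforts(): joint torques, N m.
- r.get_tool_pos(): TCP position.
- r.get_tcp_rot(): TCP orientation.
- r.get_contact_force(): force on the tool from outside, world axes, zero at the start.
- r.get_torque(): the same for the moment, N m.
- r.get_gripper_width(): finger opening in m.
Only numpy, scipy, OpenCV 4.12 (cv2) and the standard library are available. Lean on these libraries where they do the work, as an engineer would, in place of code of your own. Each camera call takes 0.05 s, during which the arm holds its last target.

TASK

Each bay of the hall shelf has its own lamp, worked by the toggles on the bank in front of it in the same left-to-right order. Switch on the lamps of the bay with the wooden rook and the bay with the glass ramekin, by pushing those two toggles fully over, away from the robot. Leave the other three toggles and everything else as they are.

Things in the scene. Friction and masses are not known exactly. Their poses are not given: they have to be found in the camera images.
- bank: Fixed switch bank: black plastic base 100 x 250 mm, metal top plate 48 mm above the table (collars to 53 mm). Origin: centre of its underside. x points away from the robot (the on direction), y along the row to the robot's left, z up. Five toggles 44 mm apart along y: toggle1 at +88 (robot's left), +44, 0, -44, toggle5 at -88 mm; pivots at x = 0, 45 mm above the table.
- shelf: Fixed low steel grid shelf behind the bank, 130 mm deep (x) x 425 mm wide (y), floor 30 mm up, wire dividers to 73 mm. Origin: centre at table height; x away from the robot, y to its left. Five bays 85 mm apart: centres at y = +170 (bay 1, robot's left), +85, 0, -85, -170 mm (bay 5); one object and one lamp in each. Toggle n works bay n.
- rook: Wooden chess rook, 54 mm across the foot, 95 mm high, battlements on top; origin centre of its underside; stands in one of the five bays.
- ramekin: Low round clear glass dish, 76 mm across, 44 mm high; origin centre of its underside; stands in one of the five bays.
- dice_cup: Dark silicone dice cup, open at the top, 70 mm across, 90 mm high; origin centre of underside; bystander in a bay.
- case: Small hinged aluminium case, 92 x 66 x 43 mm; origin centre of underside; bystander in a bay.
- caddy: Round steel tea caddy with lid and small wooden ball on top, 69 mm across, 86 mm high; origin centre of underside; bystander in a bay.
- mug: White mug, 80 mm across, 95 mm high, on the table to the left; origin centre of underside; bystander.
- brush: Hand brush lying on the table to the left; bystander.
- plant_pot: Empty terracotta plant pot, 90 mm across the rim, 85 mm high, on the table to the right; origin centre of underside; bystander.
- tray1: Bottom one of a stack of three red plastic trays, each 128 x 178 mm over the rim and 30 mm high, on the table to the right; origin centre of underside; bystander.
- tray2: Middle one of a stack of three red plastic trays, each 128 x 178 mm over the rim and 30 mm high, on the table to the right; origin centre of underside; bystander.
- tray3: Top one of a stack of three red plastic trays, each 128 x 178 mm over the rim and 30 mm high, on the table to the right; origin centre of underside; bystander.
- toggle1 (a joint): Angle of the leftmost toggle: 0 = off, leaning 0.5 rad from upright towards the robot; 0.5 = upright; 1.0 = fully on at its stop, leaning 0.5 rad away from the robot. Starts off, up to 0.12. Friction about 0.09 N m: it stays where it is left, without spring or snap.
- toggle1_tip (a point): Tip of the leftmost toggle, on its axis, 75 mm from its pivot (111 mm above the table when fully off or on, 120 mm upright). The lever is round, 9 mm thick at the pivot, swelling to 16 mm near the tip.
- toggle2 (a joint): Angle of the second from the left toggle: 0 = off, leaning 0.5 rad from upright towards the robot; 0.5 = upright; 1.0 = fully on at its stop, leaning 0.5 rad away from the robot. Starts off, up to 0.12. Friction about 0.09 N m: it stays where it is left, without spring or snap.
- toggle2_tip (a point): Tip of the second from the left toggle, on its axis, 75 mm from its pivot (111 mm above the table when fully off or on, 120 mm upright). The lever is round, 9 mm thick at the pivot, swelling to 16 mm near the tip.
- toggle3 (a joint): Angle of the middle (third from the left) toggle: 0 = off, leaning 0.5 rad from upright towards the robot; 0.5 = upright; 1.0 = fully on at its stop, leaning 0.5 rad away from the robot. Starts off, up to 0.12. Friction about 0.09 N m: it stays where it is left, without spring or snap.
- toggle3_tip (a point): Tip of the middle (third from the left) toggle, on its axis, 75 mm from its pivot (111 mm above the table when fully off or on, 120 mm upright). The lever is round, 9 mm thick at the pivot, swelling to 16 mm near the tip.
- toggle4 (a joint): Angle of the fourth from the left toggle: 0 = off, leaning 0.5 rad from upright towards the robot; 0.5 = upright; 1.0 = fully on at its stop, leaning 0.5 rad away from the robot. Starts off, up to 0.12. Friction about 0.09 N m: it stays where it is left, without spring or snap.
- toggle4_tip (a point): Tip of the fourth from the left toggle, on its axis, 75 mm from its pivot (111 mm above the table when fully off or on, 120 mm upright). The lever is round, 9 mm thick at the pivot, swelling to 16 mm near the tip.
- toggle5 (a joint): Angle of the rightmost toggle: 0 = off, leaning 0.5 rad from upright towards the robot; 0.5 = upright; 1.0 = fully on at its stop, leaning 0.5 rad away from the robot. Starts off, up to 0.12. Friction about 0.09 N m: it stays where it is left, without spring or snap.
- toggle5_tip (a point): Tip of the rightmost toggle, on its axis, 75 mm from its pivot (111 mm above the table when fully off or on, 120 mm upright). The lever is round, 9 mm thick at the pivot, swelling to 16 mm near the tip.

How it is judged:
By the outcome, as a careful person would: the job done as asked, in the order asked, and still so for the second after the job is handed in, with the robot touching nothing.
It also fails if it takes over 34 s, if anything falls off the work surface, if the arm or the gripper's body presses on something with over 40 N, if the wrist force passes 120 N, or if a joint passes its speed limit or range.

## Working session

There is one attempt and no reset: what is moved stays moved. The work goes in short steps, each a Python script; the robot and the scene stay as the last script left them, time stands still between calls to the robot, and variables do not carry over. Pictures are saved under pics/ and viewed, and the job is handed in when it is done.

```bash
mkdir -p pics; ls
python3 - <<'E'
from bench import *
import cv2
for n in("scene","top"):
    p=read_camera(n); cv2.imwrite(f"pics/{n}0.png",p["img"][:,:,::-1])
    print(n,p["position"],p["attitude"],p["mtx"],p["k1"],p["shot"])
    for q in ["rook","ramekin","dice_cup","case","caddy","bank","shelf"]+[f"toggle{i}_tip" for i in range(1,6)]:
        print(q,[(b["xyz"],b["p"]) for b in tip_of(p,q)[:2]])
print(r.get_time(),r.get_tcp_rot())
E
```

```text
pics
scene [1.28816042 0.13911472 1.23758077] [-2.57806891 -0.00470598  1.77459256] [[504.45036007   0.         280.79087813]
 [  0.         504.45036007 207.7505772 ]
 [  0.           0.           1.        ]] -0.1620246958336724 1
rook [([0.735, -0.1434, 0.0293], 0.69), ([0.7573, 0.0276, 0.0278], 0.63)]
ramekin [([0.7332, -0.2268, 0.0315], 0.77)]
dice_cup [([0.7642, 0.1118, 0.0279], 0.59)]
case [([0.7522, 0.0274, 0.0287], 0.72)]
caddy [([0.7478, -0.0634, 0.0328], 0.92)]
bank [([0.4906, 0.1054, 0.0012], 0.66), ([0.7415, -0.0607, -0.0015], 0.23)]
shelf []
toggle1_tip [([0.4727, 0.1944, 0.1126], 0.68), ([0.4691, 0.4723, 0.003], 0.57)]
toggle2_tip [([0.4701, 0.1557, 0.1072], 0.6)]
toggle3_tip []
toggle4_tip [([0.4573, 0.0688, 0.1124], 0.41)]
toggle5_tip [([0.7369, -0.1468, 0.0301], 0.62), ([0.4681, 0.156, 0.1079], 0.58)]
top [ 3.50818785e-01 -1.34543423e-03  1.46975382e+00] [-2.99396804  0.00897209 -1.56000394] [[456.44914066   0.         281.5949125 ]
 [  0.         456.44914066 212.08490838]
 [  0.           0.           1.        ]] -0.10592317779371653 2
rook [([0.7374, -0.1469, 0.0293], 0.77)]
ramekin [([0.734, -0.2284, 0.0308], 0.85)]
dice_cup [([0.7547, 0.1128, 0.0268], 0.93)]
case [([0.7572, 0.0262, 0.0299], 0.59)]
caddy [([0.7494, -0.0554, 0.0253], 0.75), ([0.7562, 0.1104, 0.0308], 0.16)]
bank [([0.4905, 0.1057, 0.0032], 0.58)]
shelf [([0.7385, -0.0567, -0.0001], 0.61)]
toggle1_tip [([0.735, -0.1491, 0.0283], 0.47), ([0.4744, 0.1934, 0.1136], 0.43)]
toggle2_tip [([0.4663, 0.1062, 0.1141], 0.44), ([0.4666, 0.1503, 0.112], 0.38)]
toggle3_tip [([0.4675, 0.1084, 0.1149], 0.51), ([0.4905, 0.1031, 0.0019], 0.31)]
toggle4_tip [([0.7537, 0.1101, 0.0284], 0.75), ([0.4493, 0.0644, 0.1125], 0.46)]
toggle5_tip [([0.4528, 0.0196, 0.1149], 0.44)]
1.3 [-3.14158538e+00  8.32588374e-06 -2.68801889e-01]
```

View pics/scene0.png

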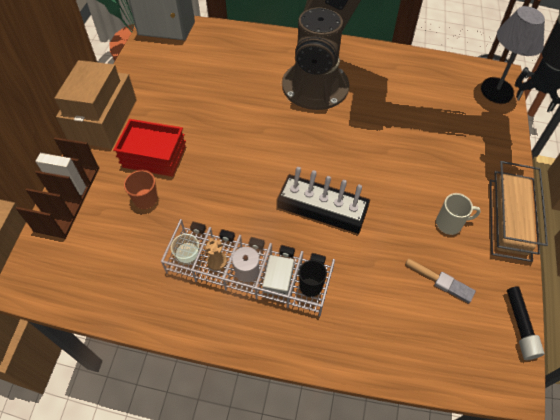

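View pics/top0.png

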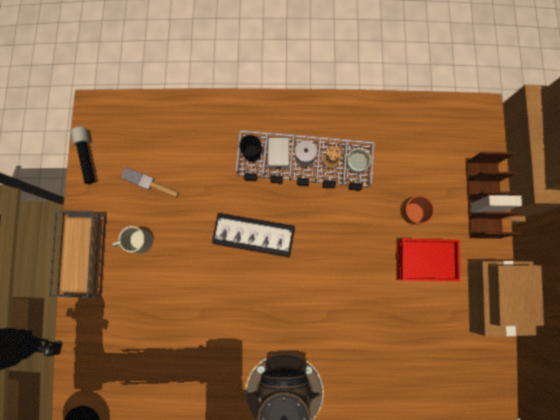

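The robot's left-to-right order, confirmed in both pictures, is dice cup, case, caddy, rook, ramekin. In the top view they are at columns 250, 278, 306, 333 and 358. So toggles 4 and 5 are the ones to push, the two rightmost. The bank is yawed a little, so I'll fit its pose next.

```bash
cat > h.py <<'E'
from bench import *
import numpy as np, cv2
from scipy.spatial.transform import Rotation as R
def cloud(p):
    v,u=np.mgrid[0:420,0:560].astype(np.float32)
    K=p["mtx"].astype(float);d=np.array([p["k1"],0,0,0.])
    s=cv2.undistortPoints(np.stack([u.ravel(),v.ravel()],1)[:,None].astype(float),K,d)[:,0]
    z=p["z_map"].ravel()[:,None]
    c=np.hstack([s*z,z])
    return (R.from_euler('xyz',p["attitude"]).apply(c)+p["position"]).reshape(420,560,3)
E
python3 - <<'E'
from h import *
for n in("top","scene"):
    p=read_camera(n); W=cloud(p)
    reg=(abs(W[...,0]-.49)<.09)&(abs(W[...,1]-.106)<.17)&(p["z_map"]>0)
    top=reg&(W[...,2]>.035)&(W[...,2]<.06)
    t=W[top]; print(n,top.sum(),np.median(t[:,2]))
    rc=cv2.minAreaRect((t[:,:2]*1000).astype(np.float32)); print(rc)
    c=np.array([.4905,.1055])
    rect=cv2.boxPoints(rc)
    e=max([(rect[i]-rect[i-1]) for i in range(4)],key=lambda a:np.linalg.norm(a)*(1 if a[1]>0 else -1)); yaw=np.arctan2(-e[0],e[1]);print("yaw",yaw)
    k=W[reg&(W[...,2]>.085)&(W[...,2]<.14)]
    c=np.array(rc[0])/1000
    q=(k[:,:2]-c)@np.array([[np.cos(yaw),-np.sin(yaw)],[np.sin(yaw),np.cos(yaw)]])
    for y in(88,44,0,-44,-88):
        m=abs(q[:,1]*1000-y)<20
        print(y,m.sum(),np.round(np.median(q[m],0)*1000,1),np.round(k[m,2].max(),3))
    im=cv2.resize(p["img"][180:260,200:380] if n=="top" else p["img"][155:235,265:385],None,fx=4,fy=4,interpolation=cv2.INTER_CUBIC)
    cv2.imwrite(f"pics/{n}1.png",im[:,:,::-1])
print(r.get_time())
E
```

```text
top 2302 0.0477037910448449
((491.0275573730469, 103.27580261230469), (250.15286254882812, 101.11038970947266), 80.78359985351562)
yaw -0.16085659
88 32 [-27.4  86.3] 0.121
44 33 [-28.   42.6] 0.12
0 28 [-23.9  -1. ] 0.121
-44 34 [-27.5 -44.8] 0.117
-88 29 [-23.3 -88.1] 0.121
scene 2504 0.04706562457644836
((494.8587951660156, 103.0573959350586), (251.45021057128906, 106.57684326171875), 80.89159393310547)
yaw -0.15897164
88 65 [-23.2  88.6] 0.117
44 62 [-23.5  45.1] 0.116
0 62 [-18.8   0.5] 0.12
-44 61 [-23.5 -43.5] 0.115
-88 58 [-19.3 -87. ] 0.12
1.4
```

```bash
cat >> h.py <<'E'
YAW=-0.16; C=np.array([.4925,.1035]); RPY=[np.pi,0,YAW]
def B(x,y,z): return [*(C+R.from_euler('z',YAW).as_matrix()[:2,:2]@np.array([x,y])),z]
def chk():
    p=read_camera("scene");W=cloud(p)
    reg=(p["z_map"]>0)&(W[...,2]>.085)&(W[...,2]<.14)
    k=W[reg]; q=(k[:,:2]-C)@R.from_euler('z',YAW).as_matrix()[:2,:2]
    for y in(88,44,0,-44,-88):
        m=(abs(q[:,1]*1000-y)<18)&(abs(q[:,0])<.06)
        print(y,m.sum(),np.round(np.median(q[m],0)*1000,1),np.round(k[m,2].max(),3))
    return p
E
python3 - <<'E'
from h import *
jaws.gripper_close(30)
print(kin.inverse_kinematics(B(-.075,-.088,.085),RPY),kin.inverse_kinematics(B(-.075,-.044,.085),RPY))
r.move_ptp(B(-.078,-.088,.2),RPY)
r.movel(B(-.078,-.088,.088),velocity=.15)
print(r.get_tool_pos(),r.get_contact_force(),r.get_gripper_width(),r.get_time())
g=r.movel(B(.03,-.088,.088),velocity=.06,guard=12)
print(g,(np.array(r.get_tool_pos()[:2])-C)@R.from_euler('z',YAW).as_matrix()[:2,:2],r.get_contact_force(),r.get_time())
p=chk()
cv2.imwrite("pics/s2.png",cv2.resize(p["img"][130:260,230:400],None,fx=4,fy=4)[:,:,::-1])
E
```

```text
[ 5.63291089e-01  7.10085451e-02 -7.54142741e-01  4.44089210e-16
 -7.45645041e-01  8.47505237e-01] [ 6.50334080e-01  9.22379299e-02 -7.29608638e-01  4.44089210e-16
 -7.48949758e-01  7.60462247e-01]
[0.40197237 0.02938892 0.08849031] [0.32734538 0.08834455 0.39914763] -0.00015175071600667518 5.4167
True [ 0.00732197 -0.08859002] [-7.24761367  5.52497129  9.90025325] 6.7333
88 64 [-21.3  88.7] 0.115
44 59 [-20.7  44.4] 0.117
0 61 [-15.9   0.8] 0.118
-44 38 [-16.7 -42.9] 0.139
-88 134 [ 18.4 -86.7] 0.139
```

View pics/s2.png

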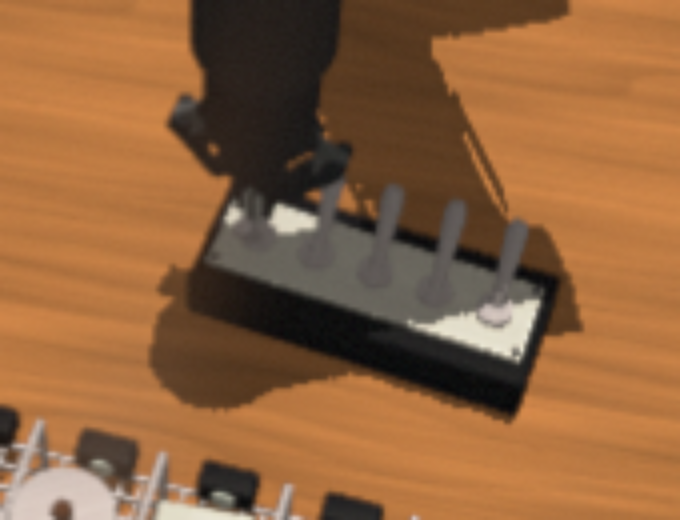

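Run:
```python
from h import *
r.movel(B(-.078,-.088,.088),velocity=.12)
r.movel(B(-.12,-.088,.2),velocity=.2)
print(r.get_contact_force(),r.get_time())
p=chk()
cv2.imwrite("pics/s3.png",cv2.resize(p["img"][130:260,230:400],None,fx=4,fy=4)[:,:,::-1])
```

```text
[ 0.49616924  0.42408395 -0.58494186] 8.3917
88 62 [-21.5  88.2] 0.115
44 61 [-21.3  44.3] 0.118
0 62 [-16.5   0.3] 0.118
-44 58 [-21.4 -43.3] 0.117
-88 30 [ 37.2 -86.2] 0.116
```

View pics/s3.png

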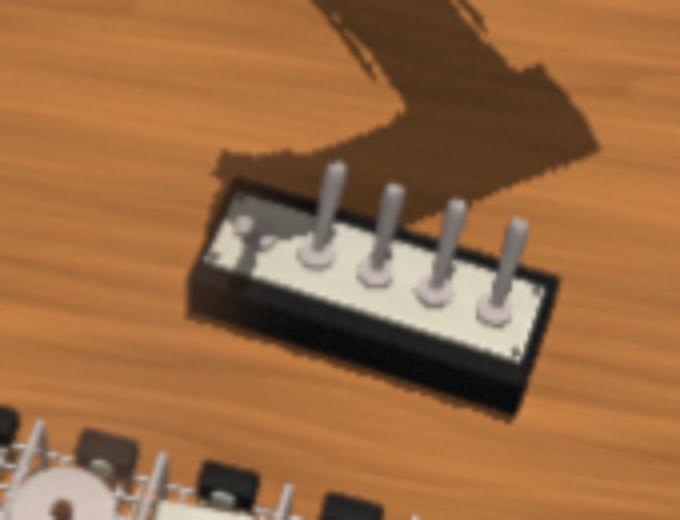

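Toggle 5 is fully on and the other four haven't moved. Next is toggle 4.

Run:
```python
from h import *
r.movel(B(-.085,-.0435,.2),velocity=.15)
r.movel(B(-.078,-.0435,.088),velocity=.15)
g=r.movel(B(.03,-.0435,.088),velocity=.06,guard=12)
print(g,(np.array(r.get_tool_pos()[:2])-C)@R.from_euler('z',YAW).as_matrix()[:2,:2],r.get_contact_force(),r.get_time())
r.movel(B(-.078,-.0435,.088),velocity=.12)
r.movel(B(-.12,-.0435,.2),velocity=.2)
print(r.get_contact_force(),r.get_time())
p=chk()
cv2.imwrite("pics/s4.png",cv2.resize(p["img"][130:280,160:360],None,fx=4,fy=4)[:,:,::-1])
```

```text
True [ 0.00733317 -0.04406463] [-7.69259759  5.62681906  9.1899095 ] 11.1833
[ 0.15970345  0.25447868 -0.3889009 ] 12.7917
88 65 [-20.9  88.5] 0.121
44 60 [-21.4  45. ] 0.118
0 62 [-16.7   0.2] 0.119
-44 28 [ 36.6 -43.2] 0.116
-88 29 [ 36.1 -85.9] 0.115
```

View pics/s4.png

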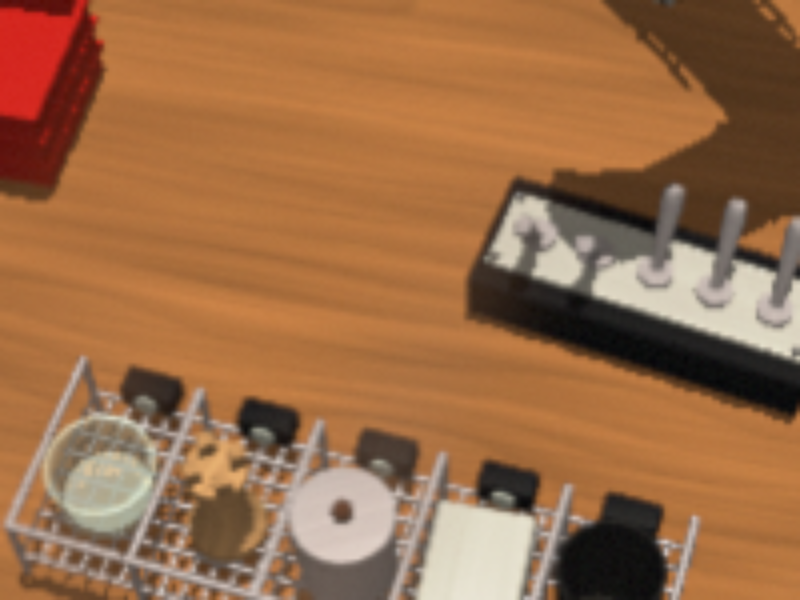

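Run:
```python
from bench import *
print(r.job_done(), r.get_time())
```

```text
the job is handed in; nothing more can be done
the job is handed in; nothing more can be done
```

Toggles 4 and 5 are now fully on, which should light the wooden rook's bay (4) and the glass ramekin's bay (5). I pushed toggle 5 first, then toggle 4, using the closed fingertips and stopping each push on contact force.

- **Pushed toggles:** both pushes ended on a clear force stop at the same depth, with the TCP about 7 mm past the pivot line. Afterwards the depth image put both levers about 36 mm past the pivot, where a fully-on tip should be.
- **Other toggles:** toggles 1–3 stayed within about 2 mm of their earlier readings, which is measurement noise. I checked the shelf objects only by eye in the last picture, and they look undisturbed.
- **Finish:** the arm was clear of everything with almost no force on the tool, and the last reading before handing in was about 12.8 s. I didn't check whether the lamps themselves light up.
- **Disagreement:** the networks confused some toggle names and once placed the rook in the case's bay. I identified the bays and toggles from the pictures and the depth fit instead.

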